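# Seat a notebook battery pack and press it home

## Robot

A 6-joint arm with a two-finger parallel gripper is mounted at the origin on the work surface. World frame = base frame: x ahead of the robot, y to its left, z up, the work surface at z = 0. Lengths are in m, angles in rad, forces in N, time in s.
With the tool pointing down it reaches from about 0.325 to 0.85 m from the base axis. Payload 15.5 kg.
Tool frame: the origin (TCP) lies at the very end of the fingers, on their centre line; the grasp point (between the pads) lies 19 mm behind it; z points along the fingers, y is the line along which they close (so a half turn about z gives the same grasp; the last joint's range is limited). The gripper opens to 91 mm and grips with 3 to 60 N. Pads are 32 mm wide; open, the fingers measure 118 mm over their backs; the gripper's body (76 mm by 178 mm) begins 60 mm behind the grasp point.
Start: joints at [-1.258, 0.494, 1.345, -0, 1.302, -0.096], TCP at [0.248, -0.573, 0.214] pointing down, gripper open.
Joint ranges: [-2.91, 2.91], [-0.82, 2.16], [0.22, 2.67], [-1.22, 4.37], [0.12, 2.79], [-3.08, 3.08]. Speed limits (rad/s): [1.89, 1.89, 2.57, 3.01, 3.01, 3.01].

## Interface

Orientations are given as a rotation vector (axis times angle).
In Python, from cell import * gives the robot as it stands. Calls block until the motion is done:
- goto(position, orientation): joint-space move of the TCP to a pose.
- movel(position, ori=None, vel=0.15, force_limit=None): straight line of the TCP; ori=None keeps the orientation; vel is the mean speed in m/s. With force_limit (N) it stops when the force on the tool has changed by that much, and returns True; else False.
- move_joints(angles): joint-space move.
- move_gripper(opening, grip_force=None): finger opening in m; grip_force is the grip in N (None keeps the last); returns when the fingers have stopped.
- sleep(seconds).
- inverse_kinematics(position, orientation): joint angles nearest the present ones, or None.
- get_obs(): the state.
- camera(name): name is "scene" or "top" or "wrist"; returns a dict with "image" (480x640x3 uint8, red, green, blue), "camera_matrix" (3x3 intrinsics, pixels), "rvec" (rotation vector, rad) and "tvec" (3), from world to camera coordinates, as OpenCV has them; the wrist camera has in their place "mount" (4x4, takes a point from camera to tool coordinates, whose origin is the TCP and whose axes are the flange's). Camera axes: x right, y down, z forward; pixel columns grow to the right and rows downward; lengths in m; the calibration is good to about 2 mm. The wrist camera is an equidistant fisheye: a pixel r from the principal point sees the ray r / f radians off the axis. A picture is of the moment at which its call begins: read the wrist's pose just before it. There is no depth.
A pose or a line that the arm cannot do raises Unreachable and nothing moves.
- job_done(): hands the job in; it is judged then, once.
The state is a dict: "clock": time; "q": joint angles; "qd": joint speeds; "joint_efforts": joint torques, N m; "tcp_pos": TCP position; "ee_rot": TCP orientation; "wrist_force": force on the tool from outside, world axes, zero at the start; "wrist_torque": the same for the moment, N m; "finger_gap": finger opening in m; "grip_force": force on a finger pad.
Only numpy, scipy, OpenCV 4.12 (cv2) and the standard library are available. Lean on these libraries where they do the work, as an engineer would, in place of code of your own. Each camera call takes 0.05 s, during which the arm holds its last target. There are 200 camera calls.

## Task

Put the loose grey battery pack with the blue band into the battery bay in the underside of the notebook, flat and square, and let go of it: it will stand proud on its two stiff contacts. Then press it down from above until both ends are fully home and the pack is flush with the notebook's underside. Leave the flask, the water bottles and the yellow screw tray where they are.

Things in the scene. Friction and masses are not known exactly. Their poses are not given: they have to be found in the camera images.
- pack: Loose battery pack: a grey block with a blue band round its middle, 56 mm (its x) by 140 mm (its y) by 22 mm high, about 0.3 kg. Origin: centre of its underside; z up. Starts flat on the desk. It is the same both ways round: either end may point either way.
- pack_top (a point): Centre of the pack's top face, 22 mm above pack.
- notebook: Dark notebook 230 mm (x) by 320 mm (y) by 34 mm, lying bottom up on its brown carton (240 x 330 x 55 mm); the two are fixed to the desk and do not move. Origin: on the desk, under the centre of the carton; its flat top (the notebook's underside) lies 89 mm above the desk. The rectangular battery bay, edged with a thin light line, is cut into that top.
- bay (a point): Centre of the bay's mouth, level with the notebook's top; 35 mm to -x of the notebook's centre, same axes. Bay 62 mm (x) by 146 mm (y), 3 mm free all round the pack, 3 mm bevel at the mouth. The pack's y goes along the bay's y. On raised contacts its underside rests 11.5 mm below the mouth, its top 10.5 mm proud (both 0 to 2 mm lower at some starts); fully home its top is 0.5 mm proud.
- contact_a (a joint): Travel of the brass contact block (56 x 32 mm) under the +y end of the bay, 47 mm from the bay's centre: 0 = up, 0.010 m = fully down; starts at 0 to 0.002. It goes straight down when the pack is pressed, against 4 N friction plus damping of 80 N per m/s, stays where it is left and does not spring back. The pack's weight alone does not move it.
- contact_b (a joint): The same for the contact block under the -y end of the bay.
- screw_tray: Small yellow open tray, 45 x 90 x 16 mm, lying loose on the notebook's top about 110 mm to +x of the bay's centre. Origin: centre of its underside. Leave it alone.
- flask: Purple drinking flask with a blue cap and narrow neck, 72 mm across, 230 mm tall, upright on the left side (+y) of the desk. Leave it standing.
- water_a: Pale clear water bottle with a white cap, 64 mm across, 200 mm tall, left side of the desk. Leave it standing.
- water_b: A second such bottle near it. Leave it standing.
Things that resemble listed ones, but are neither listed nor needed, are in the scene too. There is more than one size of the pack; the one meant has the size given above.

How it is judged:
By the outcome, as a careful person would: the job done as asked, in the order asked, and still so for the second after the job is handed in, with the robot touching nothing.
It also fails if it takes over 48 s, if anything falls off the work surface, if the arm or the gripper's body presses on something with over 40 N, if the wrist force passes 120 N, or if a joint passes its speed limit or range.

## Working session

There is one attempt and no reset: what is moved stays moved. The work goes in short steps, each a Python script; the robot and the scene stay as the last script left them, time stands still between calls to the robot, and variables do not carry over. Pictures are saved under pics/ and viewed, at most 10 in all, crops included, and the job is handed in when it is done.

```bash
mkdir -p pics; python3 - <<'E'
from cell import *
import cv2
for n in("scene","top"):
    c=camera(n); cv2.imwrite(f"pics/{n}0.png",c["image"][:,:,::-1]); print(n,c["camera_matrix"],c["rvec"],c["tvec"])
o=get_obs();print(o["clock"],o["ee_rot"],o["finger_gap"])
E
```

```text
scene [[510.27205988   0.         322.58993688]
 [  0.         510.27205988 244.69528254]
 [  0.           0.           1.        ]] [ 0.89298448  2.71949496 -0.79861773] [ 0.35651797 -0.26460926  1.5436225 ]
top [[564.04796105   0.         312.89902889]
 [  0.         564.04796105 242.84724334]
 [  0.           0.           1.        ]] [ 2.14112797 -2.14195434  0.20087584] [0.06971027 0.50070069 1.70964883]
0.1 [-3.07518179e+00 -6.37483811e-01  1.94359698e-04] 0.09091275105697767
```

View pics/top0.png

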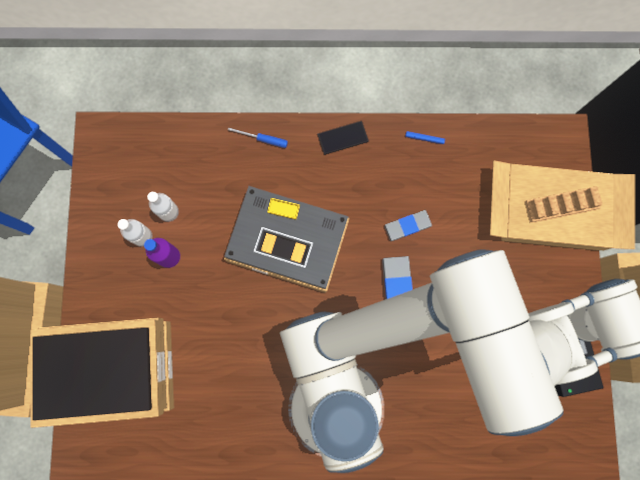

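View pics/scene0.png

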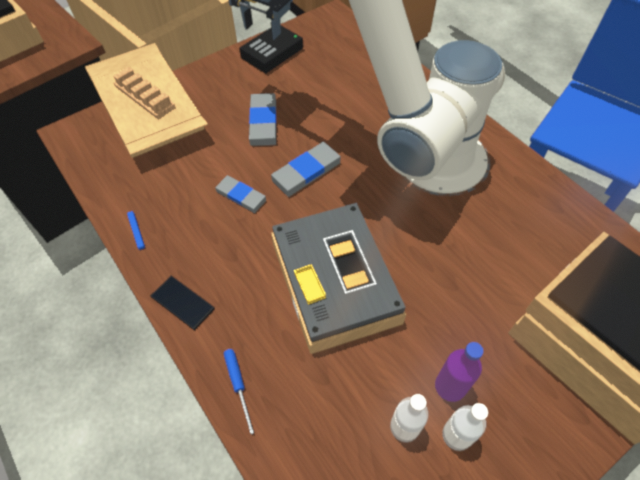

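The top view shows the notebook at about (286,238), with bay at (284,246), and packs at (408,224) and (397,275). The scene view shows three packs, at (241,193), (306,168) and (262,119). I'll enlarge to get the corners.

```bash
python3 - <<'E'
import cv2
s=cv2.imread("pics/scene0.png");t=cv2.imread("pics/top0.png")
cv2.imwrite("pics/s1.png",cv2.resize(s[80:220,205:355],None,fx=5,fy=4.2857 and 5,interpolation=cv2.INTER_CUBIC)[:600])
cv2.imwrite("pics/t1.png",cv2.resize(t[180:300,215:360],None,fx=5,fy=5,interpolation=cv2.INTER_CUBIC))
E
```

```text
(no output)
```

View pics/s1.png

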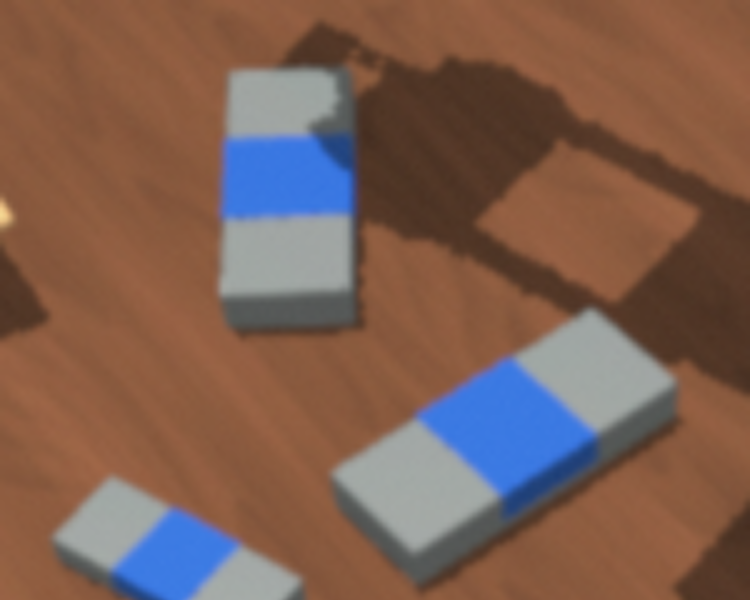

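View pics/t1.png

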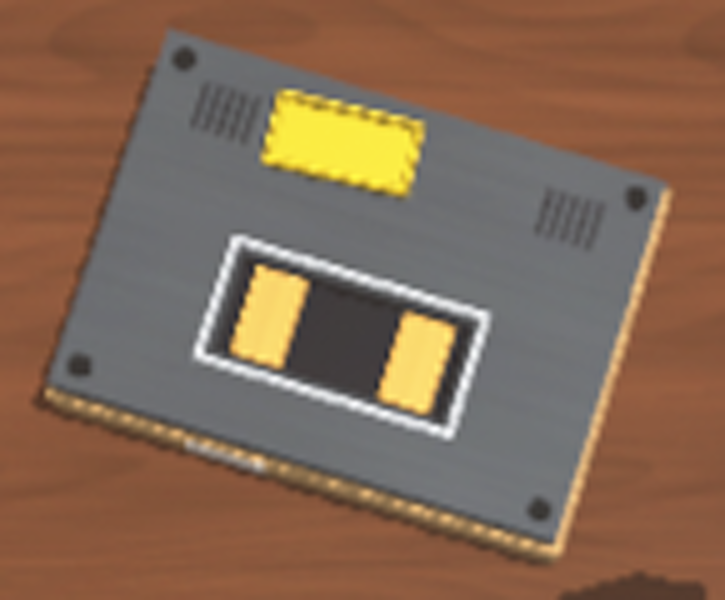

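In the s1 crop, pack A's top corners are (230,70), (350,67), (354,290) and (220,292), and pack B's are (590,308), (677,382), (415,553) and (333,475). In the t1 crop, the notebook corners are (168,30), (668,188), (556,545) and (48,388), and the bay's edge-line corners are (236,236), (490,313), (453,437) and (197,357).

```bash
cat > h.py <<'E'
import numpy as np,cv2
from scipy.spatial.transform import Rotation as R
CAL={"scene":(510.272,322.590,244.695,[0.89298448,2.71949496,-0.79861773],[0.35651797,-0.26460926,1.5436225]),
"top":(564.048,312.899,242.847,[2.14112797,-2.14195434,0.20087584],[0.06971027,0.50070069,1.70964883])}
def px(cam,p,z):
    f,cx,cy,rv,t=CAL[cam];M=cv2.Rodrigues(np.array(rv))[0];p=np.atleast_2d(np.array(p,float))
    d=np.c_[(p[:,0]-cx)/f,(p[:,1]-cy)/f,np.ones(len(p))]@M; o=-M.T@np.array(t)
    return o+d*((z-o[2])/d[:,2])[:,None]
def rect(P):
    P=P[:,:2];c=P.mean(0);e=np.linalg.norm(np.roll(P,-1,0)-P,axis=1)
    l=P[1]-P[0]+P[2]-P[3] if e[0]>e[1] else P[2]-P[1]+P[3]-P[0]
    return c.round(4),(e*1000).round(1),np.degrees(np.arctan2(l[1],l[0])).round(2)
def crop(p,off,k=5): return (np.array(p,float)+.5)/k-.5+np.array(off)
def ori(yaw): # tool down, tool y axis along world heading yaw
    y=np.array([np.cos(yaw),np.sin(yaw),0]);z=np.array([0,0,-1.]);return R.from_matrix(np.c_[np.cross(y,z),y,z]).as_rotvec()
E
python3 - <<'E'
from h import *
print(rect(px("scene",crop([(230,70),(350,67),(354,290),(220,292)],(205,80)),.022)))
print(rect(px("scene",crop([(590,308),(677,382),(415,553),(333,475)],(205,80)),.022)))
print(rect(px("top",crop([(168,30),(668,188),(556,545),(48,388)],(215,180)),.089)))
print(rect(px("top",crop([(236,236),(490,313),(453,437),(197,357)],(215,180)),.089)))
print(rect(px("top",crop([(277,90),(424,122),(408,196),(262,165)],(215,180)),.105)))
E
```

```text
(array([ 0.3455, -0.4541]), array([ 78.4, 200.6,  82. , 199.2]), np.float64(56.84))
(array([ 0.3558, -0.2007]), array([ 79.6, 198.9,  76.4, 199. ]), np.float64(4.67))
(array([0.5114, 0.15  ]), array([321.3, 228.5, 318.5, 232. ]), np.float64(-107.53))
(array([0.4808, 0.1594]), array([160.9,  78.7, 161.4,  77.5]), np.float64(-107.25))
(array([0.5959, 0.1603]), array([91.2, 46.8, 90.1, 47.3]), np.float64(-102.29))
```

Packs A and B are both about 78 x 200 mm, so they are lookalikes; the small one is probably the pack. The bay agrees with the notebook, which measures 320 x 230 mm. Next I'll enlarge the small one.

```bash
python3 - <<'E'
import cv2
s=cv2.imread("pics/scene0.png");t=cv2.imread("pics/top0.png")
f=lambda a:cv2.resize(a,None,fx=7,fy=7,interpolation=cv2.INTER_CUBIC)
cv2.imwrite("pics/p1.png",cv2.hconcat([f(s[165:225,210:270]),f(t[200:260,380:434])]))
E
```

```text
(no output)
```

View pics/p1.png

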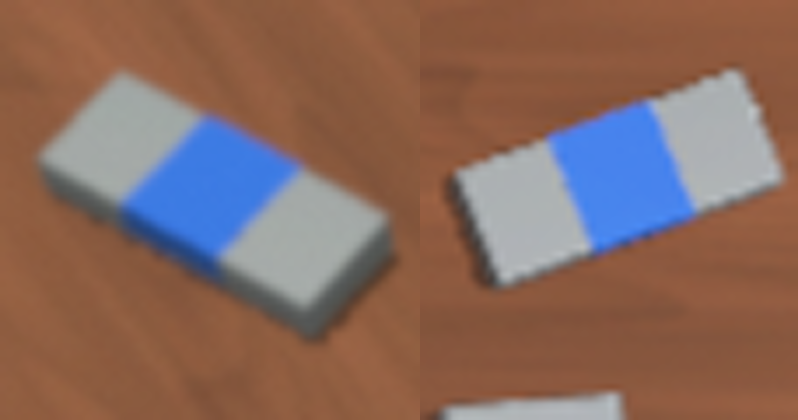

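The pack's top corners in p1 are (122,70), (388,215), (310,312), (38,160) in the left (scene) half and (457,172), (740,70), (783,180), (498,287) in the right (top) half.

```bash
python3 - <<'E'
from h import *
from cell import *
a=rect(px("scene",crop([(122,70),(388,215),(310,312),(38,160)],(210,165),7),.022))
b=rect(px("top",crop([(37,172),(320,70),(363,180),(78,287)],(380,200),7),.022))
print(a,b)
c=(a[0]+b[0])/2; yaw=np.radians((b[2]+a[2])/2 if abs(a[2]-b[2])<20 else b[2])
best=None
for k in(-1,1):
    q=inverse_kinematics([c[0],c[1],.25],ori(yaw+k*np.pi/2)); q2=inverse_kinematics([.48,.16,.25],ori(np.radians(-17.4)+(0 if k<0 else np.pi)))
    print(k,None if q is None else np.round(q,2),None if q2 is None else np.round(q2,2))
E
```

```text
(array([ 0.5631, -0.2315]), array([138.4,  56. , 140.1,  56. ]), np.float64(110.1)) (array([ 0.5623, -0.2326]), array([138.6,  54. , 139.6,  55.5]), np.float64(-69.62))
-1 [-0.49  0.44  1.34  0.    1.36  2.3 ] [0.2  0.29 1.58 0.   1.27 0.51]
1 [-0.49  0.44  1.34 -0.    1.36 -0.84] [ 0.2   0.29  1.58 -0.    1.27 -2.63]
```

The size is confirmed at 140 x 56 mm, with centre (0.563,-0.232) and long axis at 110°. I'll look closely with the wrist camera over the bay, then over the pack.

```bash
python3 - <<'E'
from h import *
from cell import *
import pickle
D={}
for n,p,h in(("bay",[.4795,.160,.27],-17.45),("pack",[.5627,-.232,.20],20.2)):
    goto(p,ori(np.radians(h))); sleep(.2)
    o=get_obs(); c=camera("wrist"); D[n]=(o["tcp_pos"],o["ee_rot"],c["camera_matrix"],c["mount"])
    cv2.imwrite(f"pics/w_{n}.png",c["image"][:,:,::-1]); print(o["clock"],o["tcp_pos"])
print(c["camera_matrix"],c["mount"]); pickle.dump(D,open("D.pkl","wb"))
a=[cv2.imread(f"pics/w_{n}.png") for n in D]
cv2.imwrite("pics/w2.png",cv2.resize(cv2.hconcat(a),(800,300)))
E
```

```text
3.0167 [0.4796596  0.15965951 0.26996839]
4.775 [ 0.56294351 -0.23120848  0.20024151]
[[371.64829954   0.         320.67338041]
 [  0.         371.64829954 243.28915923]
 [  0.           0.           1.        ]] [[ 6.33114595e-04 -9.59251144e-01 -2.82554141e-01  7.92890230e-02]
 [ 9.99999799e-01  6.01009598e-04  2.00299042e-04  1.32870287e-03]
 [-2.23193345e-05 -2.82554211e-01  9.59251332e-01 -1.70909066e-01]
 [ 0.00000000e+00  0.00000000e+00  0.00000000e+00  1.00000000e+00]]
```

View pics/w2.png

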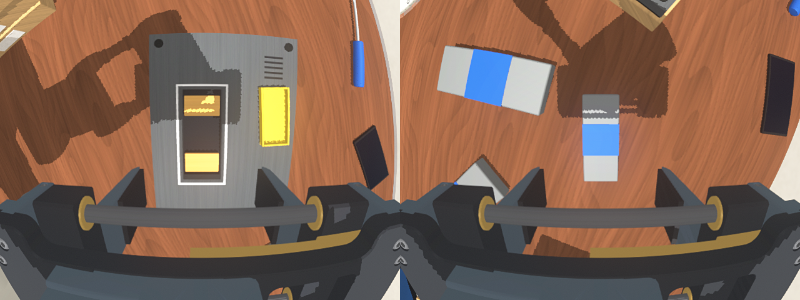

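The wrist view shows the bay complete at about (202,133) in the left half and the pack at about (600,138) in the right. I'll enlarge both.

```bash
python3 - <<'E'
import cv2
f=lambda n:cv2.resize(cv2.imread(f"pics/w_{n}.png")[125:305,268:380],None,fx=3.33,fy=3.33,interpolation=cv2.INTER_CUBIC)
a=cv2.hconcat([f("bay"),f("pack")]);print(a.shape);cv2.imwrite("pics/w3.png",a)
E
```

```text
(599, 746, 3)
```

View pics/w3.png

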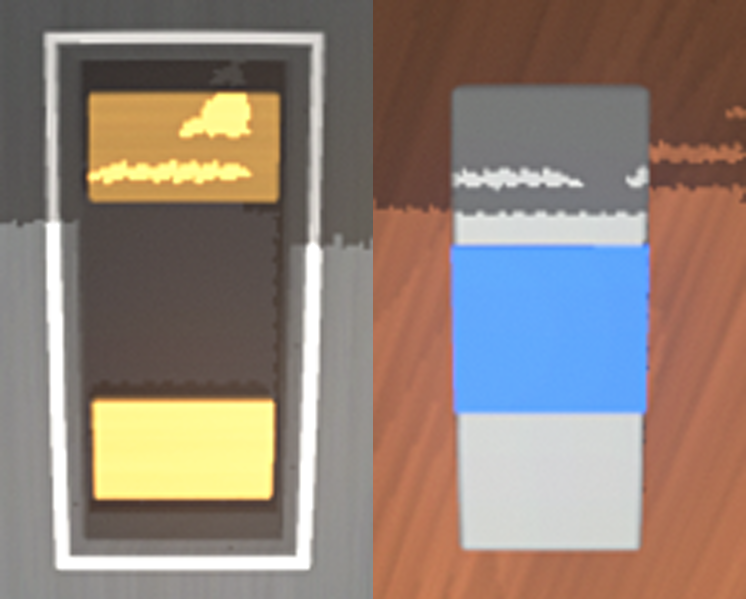

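In w3 the bay line's outer corners are (44,33), (323,33), (310,570), (57,570), and the pack's top-face corners are (453,86), (649,86), (640,549), (462,549).

```bash
cat >> h.py <<'E'
def wpx(p,z,tcp,rot,K,mount):
    p=np.array(p,float);v=np.c_[(p[:,0]-K[0,2]),(p[:,1]-K[1,2])]/K[0,0];r=np.linalg.norm(v,axis=1)
    d=np.c_[v/r[:,None]*np.sin(r)[:,None],np.cos(r)]
    M=R.from_rotvec(rot).as_matrix();o=np.array(tcp)+M@mount[:3,3];d=d@(M@mount[:3,:3]).T
    return o+d*((z-o[2])/d[:,2])[:,None]
E
python3 - <<'E'
from h import *
import pickle
D=pickle.load(open("D.pkl","rb"))
print(rect(wpx(crop([(44,33),(323,33),(310,570),(57,570)],(268,125),3.33),.089,*D["bay"])))
print(rect(wpx(crop([(80,86),(276,86),(267,549),(89,549)],(268,125),3.33),.022,*D["pack"])))
print(rect(px("scene",[(323,237),(353,231),(376,286),(347,292)],.089)))
E
```

```text
(array([0.4836, 0.1597]), array([ 78.5, 163.3,  79.1, 163.1]), np.float64(-107.38))
(array([ 0.5658, -0.2335]), array([ 54.9, 139.6,  54.7, 139.5]), np.float64(-69.7))
(array([0.4804, 0.1636]), array([ 78.1, 165. ,  70.8, 165.1]), np.float64(72.42))
```

The cameras agree to about 3 mm. I'll grasp only the top 7 mm of the pack so the fingers stay clear of the notebook, lift, and check in the hand.

```bash
python3 - <<'E'
from h import *
from cell import *
import pickle
o=ori(np.radians(20.25))
goto([.5642,-.2328,.06],o); print(movel([.5642,-.2328,.015],vel=.08,force_limit=15))
move_gripper(.05,35); s=get_obs(); print(s["finger_gap"],s["grip_force"],s["tcp_pos"],s["wrist_force"])
movel([.5642,-.2328,.22],vel=.15)
h=ori(np.radians(-17.4)); goto([.4822,.1597,.20],h); sleep(.3)
s=get_obs();c=camera("wrist");t=camera("top");print(s["clock"],s["finger_gap"],s["tcp_pos"],s["wrist_force"])
pickle.dump((s["tcp_pos"],s["ee_rot"],c["camera_matrix"],c["mount"]),open("H.pkl","wb"))
cv2.imwrite("pics/hand.png",c["image"][:,:,::-1]);cv2.imwrite("pics/handtop.png",t["image"][:,:,::-1])
f=lambda a,k:cv2.resize(a[:,:,::-1],None,fx=k,fy=k,interpolation=cv2.INTER_CUBIC)
a=f(c["image"][100:340,200:440],2.5); cv2.imwrite("pics/hand2.png",a)
E
```

```text
False
0.055917876629762775 35.00046372413635 [ 0.56420629 -0.23282235  0.01508926] [-1.46591426 -0.17209515  2.51121443]
10.1 0.05609786605986174 [0.48241293 0.15935131 0.19997256] [ 0.11992007  0.33660238 -3.19080813]
```

View pics/hand2.png

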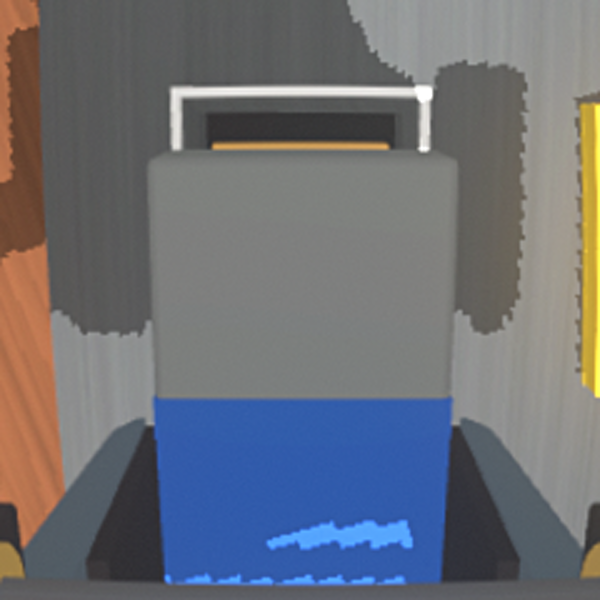

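The pack is held square. In hand2, its front top edge runs (150,157)-(456,157), its band edge is at v=398 (153 to 452), and the bay line's outer front corners are at (171,87) and (433,87).

```bash
python3 - <<'E'
from h import *
import pickle
H=pickle.load(open("H.pkl","rb"));D=pickle.load(open("D.pkl","rb"))
tf=lambda P,S:(R.from_rotvec(S[1]).as_matrix().T@(P-np.array(S[0])).T).T.round(4)
c=lambda p:crop(p,(200,100),2.5)
print("pack end,band (tool)",tf(wpx(c([(150,157),(456,157),(153,398),(452,398)]),H[0][2]+.007,*H),H))
print("bay front",tf(wpx(c([(171,87),(433,87)]),.089,*H),H))
w=lambda p:crop(p,(268,125),3.33)
print("bay from D",tf(wpx(w([(44,33),(323,33),(310,570),(57,570)]),.089,*D["bay"]),D["bay"]))
print("band D",tf(wpx(w([(80,86),(276,86),(80,245),(275,245),(273,412),(83,412),(267,549),(89,549)]),.022,*D["pack"]),D["pack"]))
E
```

```text
pack end,band (tool) [[ 0.0692 -0.0255 -0.007 ]
 [ 0.0693  0.0287 -0.007 ]
 [ 0.0243 -0.0266 -0.007 ]
 [ 0.0243  0.0296 -0.007 ]]
bay front [[ 0.0826 -0.038   0.111 ]
 [ 0.0826  0.0408  0.111 ]]
bay from D [[ 0.0828 -0.0357  0.181 ]
 [ 0.0829  0.0428  0.181 ]
 [-0.0804  0.0434  0.181 ]
 [-0.0803 -0.0357  0.181 ]]
band D [[ 0.0666 -0.0257  0.1782]
 [ 0.0667  0.0292  0.1782]
 [ 0.0212 -0.0262  0.1782]
 [ 0.0212  0.0295  0.1782]
 [-0.0288  0.0299  0.1783]
 [-0.0288 -0.0263  0.1782]
 [-0.0729  0.0292  0.1783]
 [-0.0729 -0.0255  0.1782]]
```

```bash
python3 - <<'E'
from h import *
from cell import *
import pickle
H=pickle.load(open("H.pkl","rb"))
h=np.radians(-17.4);y=np.array([np.cos(h),np.sin(h)]);x=np.array([-y[1],y[0]])
p=np.array(H[0])[:2]+.001*x-.0005*y
print(p,movel([*p,.109],ori=ori(h),vel=.1,force_limit=8)); sleep(.3)
s=get_obs();c=camera("wrist");print(s["clock"],s["tcp_pos"],s["wrist_force"])
pickle.dump((s["tcp_pos"],s["ee_rot"],c["camera_matrix"],c["mount"]),open("H2.pkl","wb"))
cv2.imwrite("pics/low.png",cv2.resize(c["image"][100:260,240:400,::-1],None,fx=3.75,fy=3.75,interpolation=cv2.INTER_CUBIC))
E
```

```text
[0.48223485 0.16045507] False
11.5583 [0.48238905 0.16047319 0.10930054] [-0.30200517 -0.23219393 -3.75598619]
```

View pics/low.png

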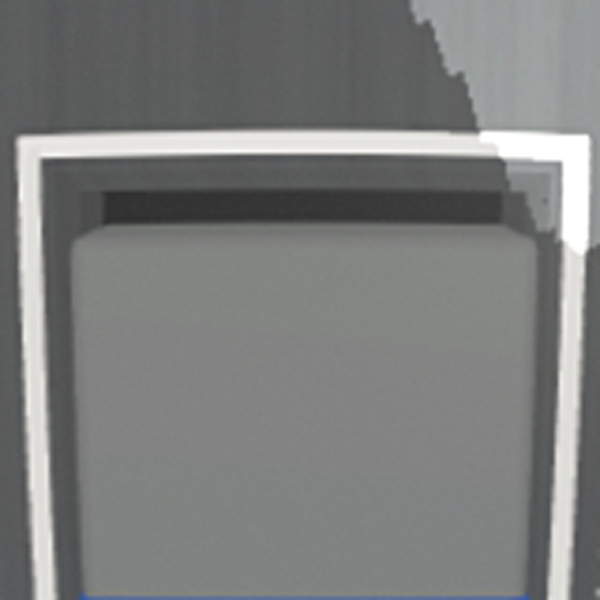

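Here the line's outer front corners are at (17,135) and (590,135), and its sides at v=590 are at u=37 and u=574. The pack's top front edge is at v≈228, with sides at (72,250) and (537,250) and the band edge at (82,597)-(530,597).

```bash
python3 - <<'E'
from h import *
import pickle
H=pickle.load(open("H2.pkl","rb"))
tf=lambda P,S:(R.from_rotvec(S[1]).as_matrix().T@(P-np.array(S[0])).T).T.round(4)
c=lambda p:crop(p,(240,100),3.75)
print(tf(wpx(c([(72,250),(537,250),(300,228),(82,597),(530,597)]),H[0][2]+.007,*H),H))
print(tf(wpx(c([(17,135),(590,135),(37,590),(574,590)]),.089,*H),H))
E
```

```text
[[ 0.0675 -0.0259 -0.007 ]
 [ 0.0676  0.0291 -0.007 ]
 [ 0.0698  0.001  -0.007 ]
 [ 0.0243 -0.0263 -0.007 ]
 [ 0.0244  0.0299 -0.007 ]]
[[ 0.0816 -0.0378  0.0203]
 [ 0.0817  0.0407  0.0203]
 [ 0.0161 -0.0375  0.0203]
 [ 0.0161  0.0411  0.0203]]
```

The fit is aligned in y, with 1 mm to go in x. Lower it in.

```bash
python3 - <<'E'
from h import *
from cell import *
h=np.radians(-17.4);y=np.array([np.cos(h),np.sin(h)]);x=np.array([-y[1],y[0]])
p=np.array(get_obs()["tcp_pos"])[:2]+.001*x
movel([*p,.109],vel=.05)
print(movel([*p,.0906],vel=.02,force_limit=4)); s=get_obs();print(s["clock"],s["tcp_pos"],s["wrist_force"])
E
```

```text
True
12.6917 [0.4825007  0.1613838  0.09100977] [1.34543498 0.63722059 1.55111842]
```

```bash
python3 - <<'E'
from h import *
from cell import *
s=get_obs();p=s["tcp_pos"][:2]
move_gripper(.075); movel([*p,.15],vel=.15); move_gripper(0.0); sleep(.2)
s=get_obs();c=camera("wrist");print(s["clock"],s["finger_gap"],s["tcp_pos"],s["wrist_force"])
cv2.imwrite("pics/rel.png",cv2.resize(c["image"][80:320,180:460,::-1],None,fx=2.4,fy=2.4,interpolation=cv2.INTER_CUBIC))
E
```

```text
15.1 0.0005209310103768789 [0.48249223 0.1614055  0.14999374] [ 0.4823916  -0.18786653 -0.36200696]
```

View pics/rel.png

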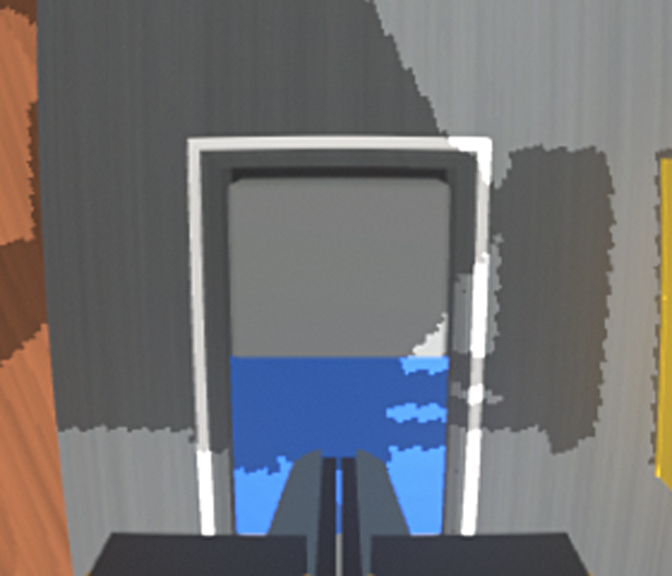

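The pack lies square inside the bay outline (pack sides at u=230 and 448, line at 190 and 490). Now I'll press at the centre, then the ends.

```bash
python3 - <<'E'
from h import *
from cell import *
h=np.radians(-17.4);x=np.array([-np.sin(h),np.cos(h)])
p=np.array(get_obs()["tcp_pos"])[:2]
def press(d,z,F,v):
    q=p+d*x; movel([*q,.112],vel=.2); r=movel([*q,z],vel=v,force_limit=F); s=get_obs()
    print(d,r,round(s["clock"],2),s["tcp_pos"].round(4) if hasattr(s["tcp_pos"],"round") else s["tcp_pos"],round(s["wrist_force"][2],1)); movel([*q,.112],vel=.2)
press(0,.086,30,.03)
press(.047,.086,30,.03); press(-.047,.086,30,.03); press(.047,.086,30,.04)
E
```

```text
0 True 16.23 [0.4827 0.1614 0.0897] 18.0
0.047 True 17.6 [0.4965 0.2061 0.0896] 16.1
-0.047 True 19.21 [0.4684 0.1166 0.0896] 20.1
0.047 True 20.66 [0.4965 0.2059 0.0896] 18.3
```

```bash
python3 - <<'E'
from cell import *
s=get_obs();p=s["tcp_pos"];movel([p[0],p[1],.25],vel=.2);sleep(.3);print(get_obs()["clock"],get_obs()["wrist_force"]);print(job_done())
E
```

```text
22.0667 [ 0.17160906 -0.20469098 -0.29016347]
the job is handed in; nothing more can be done
None
```

The 56 x 140 mm pack is in the bay and pressed home, and I handed the job in at 22 s: the press stopped at 89.6 mm at both ends and 89.7 mm at the centre, against 89.5 mm for fully home, though I took no picture after pressing, and the flask, bottles and tray were not touched.

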